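# Torque the heatsink's captive screw to one click

### The job

Take the blue torque driver out of its stand, seat its blade in the slot of the brass captive screw that holds the heatsink's retention bar, and tighten the screw clockwise until the driver's clutch clicks over once; press only lightly, and stop at that first click. Then put the torque driver back upright in the hole it came from and let go, leaving everything else on the bench as it is.

Things in the scene. Friction and masses are not known exactly. Their poses are not given: they have to be found in the camera images.
- driver: Preset torque screwdriver, 148 mm long, 0.37 kg, upright in a stand. Origin: middle of the blade's end; z up the tool. 60-82 mm up: steel clutch housing, 34 mm across, yellow band; its flat underside rests on the stand. 82-144 mm up: blue square handle 28 x 28 mm, flat sides facing the body's x and y; small yellow cap. Hold it by two flat sides. This body is handle and housing, not the shank.
- grip (a point): Middle of the torque driver's handle, on its axis, 113 mm above the blade's end.
- bit (a point): Middle of the blade's end. The flat, square-ended blade is 12 mm wide along this x, 2.2 mm thick along y and 12 mm long; the shank above is round, 9 mm across. The shank turns with the handle (blade width along the handle's x while joint clutch is 0) until the clutch slips.
- clutch (a joint): Ratchet of the torque driver: rad by which the handle has slipped clockwise past the shank; starts at 0. Under load it gives a little (0.09) until the load reaches about 0.12 N m, then it slips into the next notch: one click = 0.35 rad (20 degrees), and the torque drops sharply. Turning on loads it to a second click. Turned anticlockwise, the handle carries the shank and screw back with it.
- board: Green mainboard 170 x 170 mm fixed in a dark steel tray 196 x 196 mm. Origin: middle of the tray's underside, on the bench; board face 18 mm up. Finned heatsink 72 x 72 mm at x -20, y +14 mm, top 59 mm up; upright memory module at x +45 mm, top 52 mm up. The heatsink's steel retention bar is hooked at its +y end and held at the other by one brass captive screw at x -20, y -52 mm.
- slot (a point): Middle of the mouth of the slot in the brass captive screw's round knurled head (16 mm across), on the screw's axis, level with the head's flat top, 46 mm above the bench. z up, x along the slot. The slot crosses the whole head: 3.6 mm wide, 5.5 mm deep, straight sides, open ends; a half turn gives the same fit.
- screw (a joint): Rad through which the captive screw has been turned clockwise seen from above (tightening), from a chance zero; starts between 0 and 0.1. It turns against a light drag of about 0.03 N m until it seats hard, within a sixth of a turn from the start; where differs each time and can only be felt. It does not sink noticeably.
- stand: Fixed grey tool block 180 x 66 mm, 75 mm tall, with two round holes in its top, 17 mm across, 66 mm deep, 55 mm either side of its middle along its x axis. The torque driver stands in one of them (either), an ordinary driver in the other. Origin: middle of its underside, on the bench.
- plain_driver: ordinary screwdriver with a round red handle (27 mm thick), standing in the stand's other hole (bystander; origin: middle of its underside, at its tip)
- ssd: loose 100 x 70 x 8 mm aluminium drive lying on the bench (bystander; origin: middle of its underside)
- memory: loose green memory module 133 x 30 x 5 mm lying flat (bystander; origin: middle of its underside)
- tweezers: steel tweezers, 122 mm long, lying flat (bystander; origin: middle of its underside)
- fan: loose black square fan 80 x 80 x 22 mm (bystander; origin: middle of its underside)
- solvent: white bottle with a blue cap, 54 mm across, 125 mm tall (bystander; origin: middle of its underside)
- paste_jar: small white jar, 42 mm across, 42 mm tall (bystander; origin: middle of its underside)
- spudger: flat black plastic prying stick 150 x 12 x 6 mm (bystander; origin: middle of its underside)
Things that resemble listed ones, but are neither listed nor needed, are in the scene too. Of the things like the driver, leave any that is orange; of the rest the larger one is meant.

How it is judged:
By the outcome, as a careful person would: the job done as asked, in the order asked, and still so for the second after the job is handed in, with the robot touching nothing.
It also fails if it takes over 64 s, if anything falls off the work surface, if the arm or the gripper's body presses on something with over 40 N, if the wrist force passes 120 N, or if a joint passes its speed limit or range.

### The arm

A 6-joint arm with a two-finger parallel gripper is mounted at the origin on the work surface. World frame = base frame: x ahead of the robot, y to its left, z up, the work surface at z = 0. Lengths are in m, angles in rad, forces in N, time in s.
With the tool pointing down it reaches from about 0.35 to 0.975 m from the base axis. Payload 4.9 kg.
Tool frame: the origin (TCP) lies on the centre line of the jaws, within the pads' length; the fingertips stand 14 mm ahead of it and the grasp point (between the pads) lies 5 mm behind it; x points along the fingers, z is the direction in which the jaws open and shut, and the axes are right-handed (so a half turn about x gives the same grasp; the last joint's range is limited). The gripper opens to 85 mm and grips with 20 to 120 N. Pads are 22 mm wide; open, the fingers measure 114 mm over their backs; the gripper's body (76 mm by 85 mm) begins 54 mm behind the grasp point. The pads swing forward as they close: fully open they stand 13 mm farther back than shut.
Start: joints at [-0.119, 0.053, 1.613, -0, 1.476, -0.119], TCP at [0.625, 0, 0.217] pointing down, gripper open.
Joint ranges: [-3.01, 3.01], [-1.01, 2.22], [0.06, 2.58], [-1.02, 4.17], [0.09, 2.62], [-3.14, 3.14]. Speed limits (rad/s): [2.57, 2.57, 3.14, 3.14, 3.14, 3.14].

### API

Orientations are given as a rotation vector (axis times angle).
In Python, from station import ctrl gives the robot as it stands.
- The arm moves only by the tool move_arm, never from a script. Its argument "increments" is a list that holds one entry, the list of rows, each a list of 4 numbers: the shift along the tool's x, y, z in units of 25 cm (1.0 is 25 cm), then the turn about the tool's x in units of 90 degrees (1.0 is 90 degrees). A call has 1 to 20 rows; each row shifts and turns the commanded pose from where the row before left it, along the tool's axes as they then stand; what a row does not reach is not made up. A row lasts 1/12 s, in which the tool goes at most 41.7 mm and 7.16 degrees, less where a joint would pass 70% of its speed; a pose out of reach is approached as far as the arm can. A call with a number of a shift or a turn outside -1 to 1 is refused whole. A call with a gripper value outside its range is refused whole. "gripper" is the closure, from 0 (fully open) to 1 (shut), set as the call begins (left out, the last holds). The fingers move at their own pace and stop on an object; "squeeze" is the grip in N (left out, the last holds). Time passes only in rows, so rows that do not move let the fingers close. It gives the time, the measured TCP pose, the force and the opening at its end, in the units of the state.
- ctrl.get_obs(): the state, without advancing time (a new reading comes with each control period).
- ctrl.get_image(name): name is "scene" or "side" or "wrist"; returns a dict with "pixels" (400x640x3 uint8, red, green, blue), "depth" (400x640 float32, m along the optical axis (not along the pixel's ray), 0 where there is no reading), "K" (3x3 intrinsics, pixels), "k1" (the pictures are not rectified: a ray, as slopes to the right and down, at radius r is drawn at 1 + k1 r^2 times it, then the intrinsics apply), "extrinsics" (4x4, takes a point from camera to world coordinates); the wrist camera has in their place "tool_from_camera" (4x4, takes a point from camera to tool coordinates, whose origin is the TCP and whose axes are the tool frame's). Camera axes: x right, y up, looking along -z (the intrinsics and any distortion apply to the point x, -y, -z); pixel columns grow to the right and rows downward; lengths in m; the calibration is good to about 2 mm. A picture is of the moment at which its call begins: read the wrist's pose just before it.
- ctrl.finish_job(): hands the job in, once; it reports no verdict.
Trained networks look in the newest picture that a camera, given by its name, has taken for a name from the list of things; names that differ only in an ending like _2 or _b are one class to them, and where a whole thing is asked for, a point or a joint stands for the part that bears it (a point fixed in the world has none). Each returns a list of dicts, best first, with "score" (0 to 1); they miss things now and then, are a little off and sometimes report something else, mostly with a low value. They report only what shows in the picture. A call takes as long as a camera call. They do not tell look-alikes from the thing itself.
- ctrl.trace(camera, target): "region" (400x640 bool, what is visible of it) and "pixel" ([row, column] in pixels, amid what is visible of it).
The state is a dict: "t": time; "q": joint angles; "dq": joint speeds; "effort": joint torques, N m; "tool_pos": TCP position; "tool_rot": TCP orientation; "contact_force": force on the tool from outside, world axes, zero at the start; "wrist_torque": the same for the moment, N m; "opening": finger opening in m.
Only numpy, scipy, OpenCV 4.12 (cv2) and the standard library are available. Lean on these libraries where they do the work, as an engineer would, in place of code of your own. Each camera call takes 0.05 s, during which the arm holds its last target. There are 200 camera calls.

## Working session

There is one attempt and no reset: what is moved stays moved. The work goes in short steps, Python scripts to look and compute and a tool call to move; the robot and the scene stay as the last step left them, time stands still between calls to the robot, and variables do not carry over. Pictures are saved under pics/ and viewed, about 8 in all and at most 12, crops included, and the job is handed in when it is done.

Besides the shell and the picture viewer there is one more tool, called after "Request:" by a JSON object that holds its "fn" and its "kwargs". move_arm: Moves the arm, as the interface text tells. Shifts and turns lie within -1 to 1; 1 stands for 25 cm of shift or 90 degrees of turn. Its arguments: {"type":"object","properties":{"increments":{"type":"array","items":{"type":"array","items":{"type":"array","items":{"type":"number","minimum":-1,"maximum":1}}}},"gripper":{"type":"number"},"squeeze":{"type":"number"}},"required":["increments"]}

```bash
mkdir -p pics; ls; cat > h.py <<'E'
import numpy as np,cv2
from station import ctrl
from scipy.spatial.transform import Rotation as R
def toolT(o):
    T=np.eye(4);T[:3,:3]=R.from_rotvec(o['tool_rot']).as_matrix();T[:3,3]=o['tool_pos'];return T
def grab(name,save=None):
    o=ctrl.get_obs();im=ctrl.get_image(name)
    im['T']=im['extrinsics'] if name!='wrist' else toolT(o)@np.array(im['tool_from_camera'])
    if save: cv2.imwrite('pics/'+save,im['pixels'][...,::-1])
    return im
def rays(im,uv):
    uv=np.atleast_2d(np.asarray(uv,float));K=np.array(im['K'])
    d=np.c_[(uv[:,0]-K[0,2])/K[0,0],(uv[:,1]-K[1,2])/K[1,1]];s=d.copy()
    for _ in range(10): s=d/(1+im['k1']*(s**2).sum(1,keepdims=True))
    return s
def w_depth(im,uv):
    uv=np.atleast_2d(uv);s=rays(im,uv);z=im['depth'][uv[:,1].astype(int),uv[:,0].astype(int)]
    p=np.c_[s[:,0]*z,-s[:,1]*z,-z];T=np.array(im['T']);return p@T[:3,:3].T+T[:3,3]
def w_plane(im,uv,h):
    s=rays(im,uv);T=np.array(im['T']);d=np.c_[s[:,0],-s[:,1],-np.ones(len(s))]@T[:3,:3].T
    return T[:3,3]+d*((h-T[2,3])/d[:,2])[:,None]
def proj(im,P):
    T=np.array(im['T']);c=(np.atleast_2d(P)-T[:3,3])@T[:3,:3];s=np.c_[c[:,0]/-c[:,2],-c[:,1]/-c[:,2]]
    s=s*(1+im['k1']*(s**2).sum(1,keepdims=True));K=np.array(im['K']);return s*[K[0,0],K[1,1]]+[K[0,2],K[1,2]]
E
python3 - <<'E'
from h import *
a=grab('scene','scene.png');b=grab('side','side.png')
for n,im in(('scene',a),('side',b)):
    print(n,im['T'][:3,3].round(3),np.array(im['K']).round(1).tolist(),im['k1'])
    for t in('driver','stand','board','plain_driver'):
        for r in ctrl.trace(n,t)[:4]:
            ys,xs=np.nonzero(r['region']);p=w_depth(im,np.c_[xs,ys]);
            print(t,round(r['score'],2),r['pixel'],len(xs),np.median(p,0).round(3),p.min(0).round(3),p.max(0).round(3))
o=ctrl.get_obs();print(o['t'],o['tool_pos'],o['tool_rot'],o['opening'])
E
```

```text
pics
scene [1.099 0.858 0.773] [[478.5, 0.0, 314.0], [0.0, 478.5, 209.4], [0.0, 0.0, 1.0]] -0.09828308417862343
driver 0.69 [234.1, 433.4] 315 [0.338 0.225 0.08 ] [0.243 0.128 0.   ] [0.353 0.234 0.115]
driver 0.58 [244.2, 346.6] 295 [0.54  0.151 0.074] [ 0.438  0.027 -0.001] [1.099 0.858 0.773]
driver 0.55 [243.2, 409.7] 537 [0.462 0.256 0.124] [ 0.264  0.082 -0.003] [1.099 0.858 0.773]
stand 0.95 [280.0, 383.2] 3113 [0.526 0.261 0.058] [ 0.372  0.121 -0.003] [1.099 0.858 0.773]
board 0.64 [211.3, 307.3] 2800 [ 0.515 -0.079  0.019] [ 0.383 -0.251 -0.002] [1.099 0.858 0.773]
plain_driver 0.78 [253.7, 368.7] 385 [0.568 0.237 0.122] [0.55  0.218 0.076] [0.576 0.244 0.159]
side [0.091 0.834 1.051] [[430.2, 0.0, 322.7], [0.0, 430.2, 202.9], [0.0, 0.0, 1.0]] -0.07310345294758853
driver 0.83 [268.5, 310.1] 276 [0.446 0.256 0.136] [0.091 0.232 0.079] [0.462 0.834 1.051]
driver 0.73 [289.4, 357.2] 204 [0.316 0.225 0.082] [ 0.091  0.153 -0.001] [0.35  0.834 1.051]
driver 0.6 [307.6, 215.8] 182 [0.65  0.419 0.005] [ 0.091  0.392 -0.003] [0.718 0.834 1.051]
stand 0.98 [280.1, 292.0] 2021 [0.494 0.259 0.068] [ 0.091  0.169 -0.003] [0.634 0.834 1.051]
board 0.62 [206.2, 348.8] 2452 [ 0.484 -0.088  0.021] [ 0.091 -0.237 -0.003] [0.613 0.834 1.051]
plain_driver 0.68 [246.9, 278.0] 181 [0.555 0.236 0.129] [0.091 0.221 0.081] [0.57  0.834 1.051]
0.5 [6.24970673e-01 2.07550858e-05 2.16595365e-01] [-4.60113367e-05  1.57084395e+00  1.79089372e-06] 0.08580531772162989
```

View pics/scene.png

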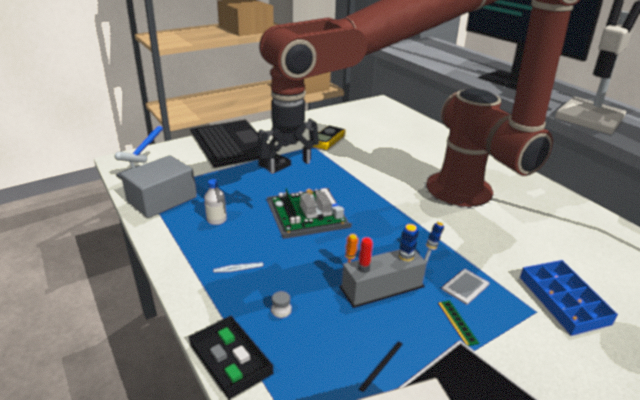

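The scene shows upright drivers at: blue in stand (409,240), a smaller blue one behind it (437,232), orange (351,245), and red plain (366,253). The larger blue one in the stand fits; I'll confirm in a crop.

```bash
python3 - <<'E'
import cv2,numpy as np
a=cv2.imread('pics/scene.png')[180:320,320:480];b=cv2.imread('pics/side.png')[220:340,230:390]
cv2.imwrite('pics/crop1.png',np.vstack([cv2.resize(a,(640,300*560//300//1),interpolation=3)[:300*0+560][:560][::1][:, :],])[:560] if 0 else np.hstack([cv2.resize(a,(400,350),interpolation=2),cv2.resize(b,(400,350)[:1]+(350,),interpolation=2)]))
E
```

```text
(no output)
```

View pics/crop1.png

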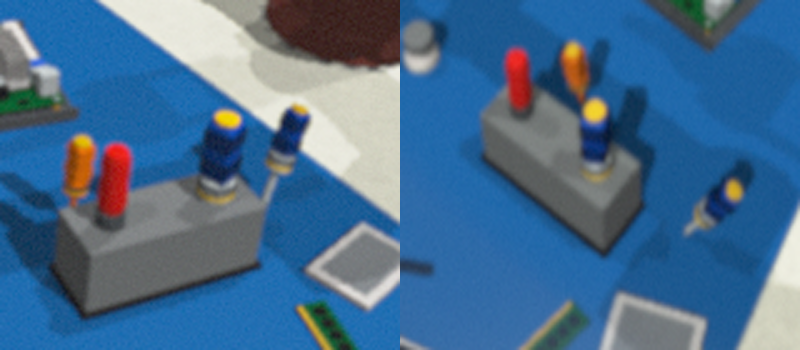

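The crop confirms it: the target is the thick blue driver with the yellow cap in the stand. The thinner blue one stands outside the stand, and the orange one is behind it. First I'll look at the board from above.

Request:
{"fn": "move_arm", "kwargs": {"increments": [[[-0.08,-0.05,-0.06,0],[-0.08,-0.05,-0.06,0],[-0.08,-0.05,-0.06,0],[-0.08,-0.05,-0.06,0],[-0.08,-0.05,-0.06,0],[-0.08,-0.05,-0.06,0],[0,0,0,0],[0,0,0,0]]]}}

```text
t: 1.17
tool_pos: [0.5354, -0.0755, 0.3385]
tool_rot: [0.0, 1.567, -0.002]
contact_force: [0.3, 0.7, -1.3]
opening: 0.0856
```

```bash
python3 - <<'E'
from h import *
a=grab('wrist','w1.png');print(np.array(a['tool_from_camera']).round(3).tolist(),np.array(a['K']).tolist(),a['k1'])
for t in('slot','screw','board','stand','driver'):
    for r in ctrl.trace('wrist',t)[:3]:
        ys,xs=np.nonzero(r['region']);p=w_depth(a,np.c_[xs,ys]);print(t,round(r['score'],2),r['pixel'],len(xs),np.median(p,0).round(4),p.min(0).round(3),p.max(0).round(3))
E
```

```text
[[0.0, 0.263, -0.965, -0.159], [0.001, 0.965, 0.263, 0.067], [1.0, -0.001, 0.0, -0.0], [0.0, 0.0, 0.0, 1.0]] [[347.6880492116813, 0.0, 323.51083509522726], [0.0, 347.6880492116813, 207.58165040199145], [0.0, 0.0, 1.0]] -0.05090841732929526
slot 0.63 [186.4, 297.0] 18493 [ 0.4983 -0.1065  0.0196] [ 0.379 -0.235 -0.   ] [ 0.617 -0.     0.497]
board 0.72 [187.9, 295.8] 18418 [ 0.498  -0.1067  0.0196] [ 0.378 -0.237  0.001] [0.615 0.001 0.497]
```

View pics/w1.png

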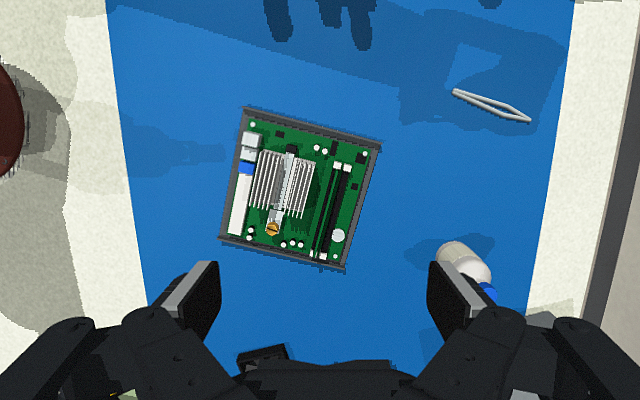

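The board is at (300,190) with the bar running up the image, and the brass screw is at (272,228) near its lower edge. I'll measure the screw and move closer.

```bash
cat > tr.py <<'E'
from h import *
def tri(im,uv,h): return w_plane(im,[uv],h)[0]
E
python3 - <<'E'
from h import *
# t: pose read back (arm static)
im=dict(np.load('x.npz')) if 0 else grab('wrist')
print(w_plane(im,[[272,228]],.046),w_depth(im,[[272,228],[270,226],[275,230]]))
r=ctrl.trace('wrist','board')[0]['region'].astype(np.uint8)
c=max(cv2.findContours(r,0,1)[0],key=cv2.contourArea);b=cv2.boxPoints(cv2.minAreaRect(c));print(b)
print(w_plane(im,b,.018).round(4))
E
```

```text
[[ 0.4638443  -0.15773655  0.046     ]] [[ 0.46405306 -0.1572951   0.04731277]
 [ 0.46113311 -0.15509399  0.04538217]
 [ 0.4679853  -0.16021893  0.04707398]]
[[212.2353  240.05882]
 [245.4706  107.11765]
 [383.82355 141.70589]
 [350.58826 274.64706]]
[[ 0.3708 -0.1861  0.018 ]
 [ 0.4302  0.001   0.018 ]
 [ 0.615  -0.044   0.018 ]
 [ 0.5744 -0.2405  0.018 ]]
```

Request:
{"fn": "move_arm", "kwargs": {"increments": [[[0.1,-0.041,-0.036,0],[0.1,-0.041,-0.036,0],[0.1,-0.041,-0.036,0],[0.1,-0.041,-0.036,0],[0.1,-0.041,-0.036,0],[0.1,-0.041,-0.036,0],[0.1,-0.041,-0.036,0],[0.1,-0.041,-0.036,0],[0,0,0,0],[0,0,0,0],[0,0,0,0]]]}}

```text
t: 2.48
tool_pos: [0.464, -0.157, 0.138]
tool_rot: [-0.001, 1.569, -0.0]
contact_force: [0.4, -0.4, 0.4]
opening: 0.0854
```

```bash
python3 - <<'E'
from h import *
im=grab('wrist','w2.png');o=ctrl.get_obs();print(o['tool_pos'],o['tool_rot'],o['dq'].max() if hasattr(o['dq'],'max') else o['dq'])
import pickle;pickle.dump(im,open('w2.pkl','wb'))
p=proj(im,[[.464,-.158,.046]])[0];print(p)
u,v=p.round().astype(int);c=im['pixels'][v-40:v+40,u-40:u+40,::-1]
cv2.imwrite('pics/w2c.png',cv2.resize(c,(640,640)[:1]+(600,),interpolation=0));print(u-40,v-40)
E
```

```text
[ 0.46459701 -0.15714079  0.13874642] [-1.42813833e-03  1.56766517e+00 -5.46515209e-04] 0.005705309346612419
[323.73668342 207.37675835]
284 167
```

View pics/w2c.png

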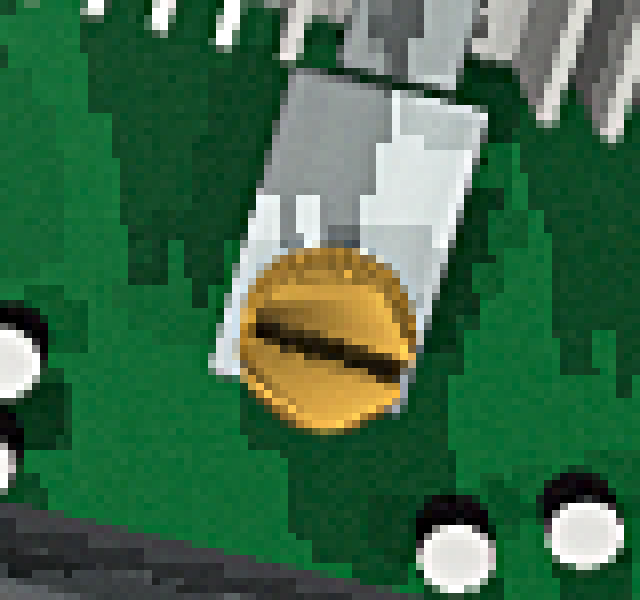

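The crop shows the brass head centred at about (330,350) and the slot running from about (258,328) to (402,370), sloping down to the right. I'll measure it on a rectified plane.

```bash
python3 - <<'E'
from h import *
import pickle
im=pickle.load(open('w2.pkl','rb'))
n=161;g=np.linspace(-.014,.014,n);X,Y=np.meshgrid(.464+g,-.158-g)
uv=proj(im,np.c_[X.ravel(),Y.ravel(),np.full(X.size,.046)]).reshape(n,n,2).astype(np.float32)
r=cv2.remap(im['pixels'],uv,None,cv2.INTER_LINEAR);h=cv2.cvtColor(r,cv2.COLOR_RGB2HSV)
brass=((h[...,0]>8)&(h[...,0]<28)&(h[...,1]>120)&(h[...,2]>60)).astype(np.uint8)
brass=cv2.morphologyEx(brass,cv2.MORPH_CLOSE,np.ones((31,31)))
ys,xs=np.nonzero(brass);print('brass ext x',X[0,xs.min()],X[0,xs.max()],'y',Y[ys.max(),0],Y[ys.min(),0])
c0=np.array([xs.mean(),ys.mean()])
dark=(h[...,2]<75)&(brass>0);n_,l,s,_=cv2.connectedComponentsWithStats(dark.astype(np.uint8));k=1+s[1:,4].argmax()
ys,xs=np.nonzero(l==k);P=np.c_[X[ys,xs],Y[ys,xs]];m=P.mean(0);w,V=np.linalg.eigh(np.cov((P-m).T));d=V[:,1];q=(P-m)@V
print('slot c',m,'yaw deg',np.degrees(np.arctan2(d[1],d[0])),'len,wid',np.ptp(q,axis=0)[::-1])
cv2.imwrite('pics/rect.png',cv2.resize(r[...,::-1],(480,480)))
# board yaw from tray outline & depth of head
print('head depth z',np.median(w_depth(im,np.c_[uv[70:90,70:90].reshape(-1,2)])[:,2]))
E
```

```text
brass ext x 0.456475 0.47275 y -0.17200000000000001 -0.15205
slot c [ 0.46451288 -0.16246573] yaw deg 160.55119502787406 len,wid [0.01423089 0.00240812]
head depth z 0.047087489976373964
```

View pics/rect.png

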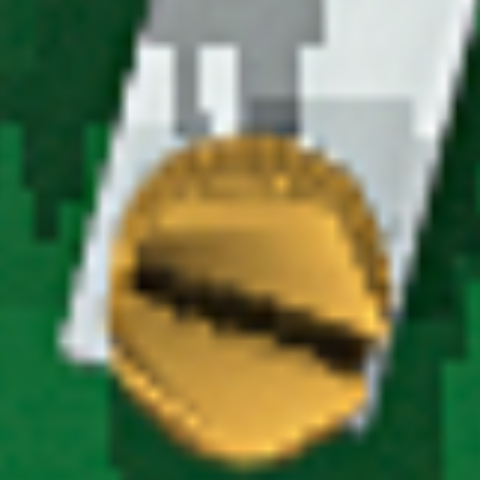

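Request:
{"fn": "move_arm", "kwargs": {"increments": [[[-0.16,0.05,0,0],[-0.16,0.05,0,0],[-0.16,0.05,0,0],[-0.16,0.05,0,0],[0,0.145,0,0],[0,0.145,0,0],[0,0.145,0,0],[0,0.145,0,0],[0,0.145,0,0],[0,0.145,0,0],[0,0.145,0,0],[0,0.145,0,0],[0,0.145,0,0],[0,0.145,0,0],[0,0,0,0],[0,0,0,0],[0,0,0,0]]]}}

```text
t: 3.95
tool_pos: [0.4633, 0.2558, 0.2973]
tool_rot: [-0.001, 1.569, 0.001]
contact_force: [-0.5, 0.5, 0.2]
opening: 0.0851
```

```bash
python3 - <<'E'
from h import *
import pickle
im=grab('wrist','w3.png');o=ctrl.get_obs();print(o['tool_pos'],o['tool_rot'])
pickle.dump(im,open('w3.pkl','wb'))
for t in('driver','stand'):
  for r in ctrl.trace('wrist',t)[:3]:
    ys,xs=np.nonzero(r['region']);p=w_depth(im,np.c_[xs,ys]);print(t,round(r['score'],2),r['pixel'],len(xs),np.median(p,0).round(4),p.min(0).round(3),p.max(0).round(3))
p=proj(im,[[.455,.256,.159]])[0];print(p)
u,v=p.round().astype(int);u0,v0=u-60,max(v-60,0);c=im['pixels'][v0:v0+120,u0:u0+120,::-1]
cv2.imwrite('pics/w3c.png',cv2.resize(c,(600,600),interpolation=0));print(u0,v0)
E
```

```text
[0.46334889 0.25508762 0.29699459] [3.59630273e-04 1.56888427e+00 2.53501528e-04]
driver 0.71 [194.6, 310.8] 1462 [0.4523 0.2537 0.1586] [0.43  0.23  0.074] [0.469 0.323 0.456]
driver 0.67 [201.4, 171.5] 1228 [0.2651 0.2163 0.0231] [ 0.22   0.196 -0.001] [0.463 0.323 0.456]
driver 0.58 [239.2, 381.1] 554 [0.5308 0.189  0.0866] [0.463 0.155 0.044] [0.545 0.323 0.456]
stand 0.63 [178.8, 362.6] 8097 [0.507  0.2515 0.0759] [0.413 0.195 0.002] [0.604 0.323 0.456]
stand 0.38 [196.0, 310.2] 1510 [0.4523 0.2534 0.1584] [0.427 0.192 0.004] [0.469 0.323 0.456]
[314.13533638 192.21783984]
254 132
```

View pics/w3c.png

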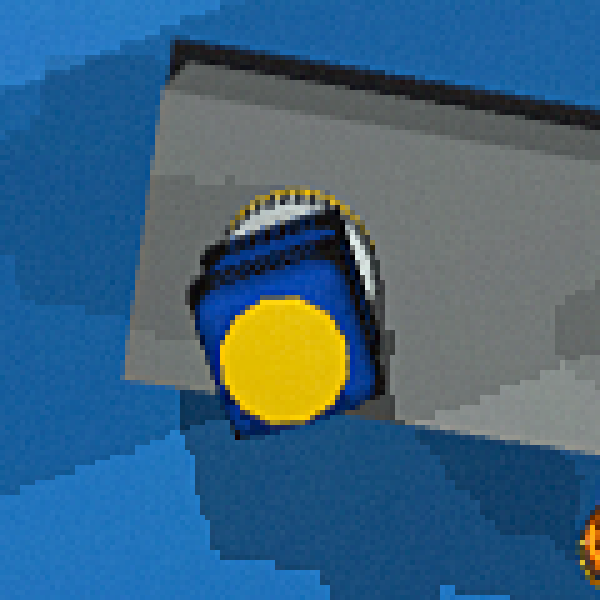

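The crop shows the yellow cap centred at about (284,360), i.e. pixel (310.8,204), with the square handle turned about +18°.

```bash
python3 - <<'E'
from h import *
import pickle
im=pickle.load(open('w3.pkl','rb'))
h=cv2.cvtColor(im['pixels'],cv2.COLOR_RGB2HSV)
m=((h[...,0]>20)&(h[...,0]<33)&(h[...,1]>180)&(h[...,2]>150)).astype(np.uint8);m[:, :290]=0;m[:,340:]=0
_,l,s,c=cv2.connectedComponentsWithStats(m);k=1+s[1:,4].argmax();print(s[k],c[k])
print('cap',w_plane(im,[c[k]],.163),w_depth(im,[c[k]]))
n=281;g=np.linspace(-.028,.028,n);cc=w_plane(im,[c[k]],.159)[0]
X,Y=np.meshgrid(cc[0]+g,cc[1]-g);uv=proj(im,np.c_[X.ravel(),Y.ravel(),np.full(X.size,.159)]).reshape(n,n,2).astype(np.float32)
r=cv2.remap(im['pixels'],uv,None,1)
D=cv2.remap(im['depth'],uv,None,0);h=cv2.cvtColor(r,cv2.COLOR_RGB2HSV)
z=w_depth(im,uv.reshape(-1,2).round())[:,2].reshape(n,n)
t=((z>.153)).astype(np.uint8);cn=max(cv2.findContours(t,0,1)[0],key=cv2.contourArea);rr=cv2.minAreaRect(cn);print('top rect(0.2mm px)',rr)
a,b=(r*1.0).astype(np.uint8),None
print(w_plane(im,[[310.8,204]],.163))
E
```

```text
[298 192  25  25 493] [310.25557809 203.64097363]
cap [[0.45167223 0.24671548 0.163     ]] [[0.45172184 0.24706323 0.1643369 ]]
top rect(0.2mm px) ((142.39822387695312, 128.88720703125), (145.5413818359375, 144.65016174316406), 72.718505859375)
[[0.45214355 0.24639318 0.163     ]]
```

Request:
{"fn": "move_arm", "kwargs": {"increments": [[[0,-0.033,-0.045,0],[0,0,0,-0.064],[0,0,0,-0.064],[0,0,0,-0.064],[0,0,0,0],[0,0,0,0],[0.1,0,0,0],[0.1,0,0,0],[0.1,0,0,0],[0.1,0,0,0],[0.1,0,0,0],[0.1,0,0,0],[0.06,0,0,0],[0.036,0,0,0],[0,0,0,0],[0,0,0,0]]]}}

```text
t: 5.43
tool_pos: [0.452, 0.2468, 0.122]
tool_rot: [-0.236, 1.558, 0.236]
contact_force: [-0.0, -0.2, 0.4]
opening: 0.0858
```

```bash
cat > st.py <<'E'
from h import *
o=ctrl.get_obs();M=R.from_rotvec(o['tool_rot']).as_matrix()
print('t',round(o['t'],2),'pos',np.round(o['tool_pos'],4),'jaw yaw',round(np.degrees(np.arctan2(M[1,2],M[0,2])),2),'down',M[:,0].round(4),'F',np.round(o['contact_force'],2),'T',np.round(o['wrist_torque'],3),'open',round(o['opening'],4),'q',np.round(o['q'],3))
E
python3 st.py
```

```text
t 5.43 pos [0.452  0.2468 0.122 ] jaw yaw 17.2 down [ 2.e-04  1.e-04 -1.e+00] F [-0.04 -0.23  0.43] T [ 0.018  0.016 -0.01 ] open 0.0858 q [ 0.355 -0.135  1.957 -0.     1.319  0.055]
```

Request:
{"fn": "move_arm", "kwargs": {"increments": [[[0,0,0,0],[0,0,0,0],[0,0,0,0],[0,0,0,0],[0,0,0,0],[0,0,0,0],[0,0,0,0],[0,0,0,0],[0,0,0,0],[0,0,0,0]]], "gripper": 1, "squeeze": 50}}

```text
t: 6.27
tool_pos: [0.4522, 0.2472, 0.1226]
tool_rot: [-0.236, 1.557, 0.237]
contact_force: [-1.7, -0.1, 5.4]
opening: 0.0272
```

```bash
python3 st.py
```

```text
t 6.27 pos [0.4522 0.2472 0.1226] jaw yaw 17.28 down [ 1.e-03  4.e-04 -1.e+00] F [-1.71 -0.05  5.45] T [-0.018  0.205  0.031] open 0.0272 q [ 0.356 -0.136  1.957  0.     1.32   0.054]
```

Request:
{"fn": "move_arm", "kwargs": {"increments": [[[-0.02,0,0,0],[-0.05,0,0,0],[-0.06,0,0,0],[-0.06,0,0,0],[-0.06,0,0,0],[-0.06,0,0,0],[-0.06,0,0,0],[-0.05,0,0,0],[-0.02,0,0,0],[0,0,0,0],[0,0,0,0]]]}}

```text
t: 7.18
tool_pos: [0.4515, 0.2469, 0.2312]
tool_rot: [-0.237, 1.559, 0.237]
contact_force: [-0.2, -0.5, -3.4]
opening: 0.0274
```

```bash
python3 st.py;python3 - <<'E'
from h import *
import pickle
im=grab('wrist','w4.png');pickle.dump(im,open('w4.pkl','wb'));o=ctrl.get_obs();T=toolT(o)
p=proj(im,[(T@[.118,0,0,1])[:3]])[0];print(p)
u,v=p.round().astype(int);u0,v0=u-50,v-50;c=im['pixels'][v0:v0+100,u0:u0+100,::-1]
cv2.imwrite('pics/w4c.png',cv2.resize(c,(600,600),interpolation=0));print(u0,v0)
E
```

```text
t 7.18 pos [0.4515 0.2469 0.2312] jaw yaw 17.28 down [-7.e-04 -3.e-04 -1.e+00] F [-0.23 -0.47 -3.35] T [-0.027  0.005  0.043] open 0.0274 q [ 0.356 -0.223  1.848 -0.     1.518  0.054]
[323.10642346 197.84355878]
273 148
```

View pics/w4c.png

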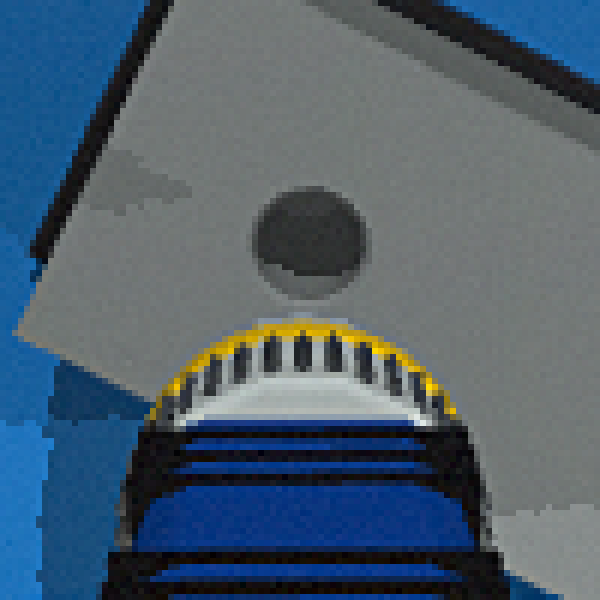

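The light band just above the housing rim (crop x 258-340, y ~320) is the blade tip. It is ~12 mm wide along the jaw axis, so the blade lies along the jaws. Next, over to the screw.

Request:
{"fn": "move_arm", "kwargs": {"increments": [[[0,-0.05,-0.0138,0],[0,-0.1,-0.0276,0],[0,-0.12,-0.0332,0],[0,-0.125,-0.0346,0],[0,-0.125,-0.0346,0],[0,-0.125,-0.0346,0],[0,-0.125,-0.0346,0],[0,-0.125,-0.0346,0],[0,-0.125,-0.0346,0],[0,-0.125,-0.0346,0],[0,-0.12,-0.0332,0],[0,-0.11,-0.0304,0],[0,-0.1,-0.0276,0],[0,-0.07,-0.0193,0],[0,-0.036,-0.0099,0],[0,0,0,0]]]}}

```text
t: 8.57
tool_pos: [0.4639, -0.1645, 0.2307]
tool_rot: [-0.234, 1.56, 0.235]
contact_force: [0.3, -0.1, -3.2]
opening: 0.027
```

Request:
{"fn": "move_arm", "kwargs": {"increments": [[[0,0,0,0.066],[0,0,0,0.066],[0,0,0,0.066],[0,0,0,0.066],[0,0,0,0.066],[0,0,0,0.066],[0.04,0,0,0],[0.06,0,0,0],[0.06,0,0,0],[0.04,0,0,0],[0,0,0,0],[0,0,0,0],[0,0,0,0],[0,0,0,0]]]}}

```text
t: 9.73
tool_pos: [0.4654, -0.1631, 0.1829]
tool_rot: [0.25, 1.554, -0.251]
contact_force: [0.0, -0.1, -3.4]
opening: 0.0272
```

```bash
python3 st.py;python3 - <<'E'
from h import *
import pickle
im=grab('wrist','w5.png');pickle.dump(im,open('w5.pkl','wb'));o=ctrl.get_obs();T=toolT(o)
print('pred tip',proj(im,[(T@[.108,0,0,1])[:3]])[0],'tip w',(T@[.108,0,0,1])[:3])
for x in(.4635,.4646):
  for y in (-.162,-.163): print(x,y,proj(im,[[x,y,.046]])[0])
u0,v0=323-40,195-50;c=im['pixels'][v0:v0+75,u0:u0+80,::-1]
cv2.imwrite('pics/w5c.png',cv2.resize(c,(640,600),interpolation=0));print(u0,v0)
E
```

```text
t 9.73 pos [ 0.4654 -0.1631  0.1829] jaw yaw -18.33 down [ 1.8e-03 -9.0e-04 -1.0e+00] F [ 0.01 -0.1  -3.39] T [-0.024 -0.033 -0.026] open 0.0272 q [-0.488 -0.25   1.951  0.     1.439 -0.168]
pred tip [324.31231634 200.77719236] tip w [ 0.46563869 -0.1633027   0.07494502]
0.4635 -0.162 [321.39518534 192.00926624]
0.4635 -0.163 [321.75734954 193.07346999]
0.4646 -0.162 [322.59510896 191.62142631]
0.4646 -0.163 [322.95640269 192.68625786]
283 145
```

View pics/w5c.png

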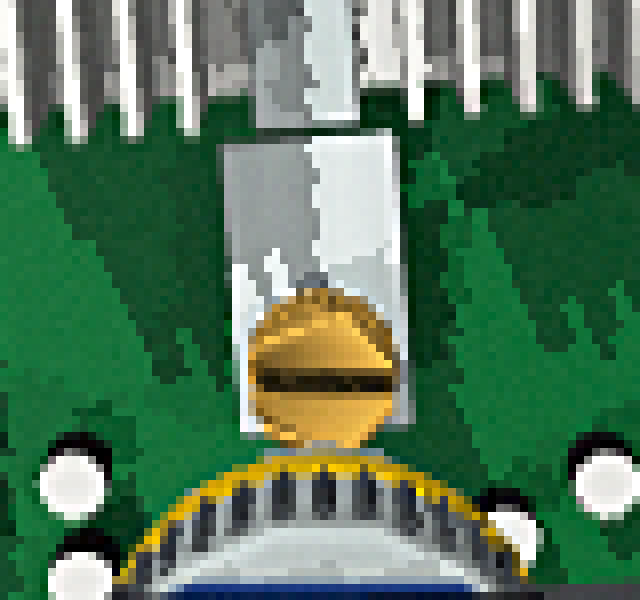

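The crop shows the slot nearly horizontal at (258,378)-(392,382), with the blade tip band at about (322,452) directly below it and about the same width. I'll take row profiles in the tool frame.

```bash
python3 - <<'E'
from h import *
import pickle
im=pickle.load(open('w5.pkl','rb'));im['T']=np.array(im['tool_from_camera'])
P=im['pixels'].astype(int)
print('rows, cols 318-329 mean RGB')
for v in range(183,206): print(v,P[v,317:330].mean(0).round(0),P[v,310:316].mean(0).round(0))
print('row 201-202 R', [ (u,tuple(P[201,u]),tuple(P[202,u])) for u in range(312,336)])
print('depth',im['depth'][186:206:1,323].round(4), im['depth'][201,314:334].round(3))
def pt(L,y,z=0): return proj(im,[[L,y,z]])[0].round(2)
for y in(-.002,-.001,0,.001,.002): print('tip',y,pt(.108,y),'slot',pt(.137,y))
E
```

```text
rows, cols 318-329 mean RGB
183 [152. 116.  50.] [152. 174. 166.]
184 [181. 138.  55.] [155. 174. 164.]
185 [192. 148.  60.] [143. 166. 149.]
186 [210. 163.  70.] [127. 148. 121.]
187 [205. 158.  66.] [134. 141. 110.]
188 [191. 147.  61.] [135. 143. 104.]
189 [182. 140.  59.] [126. 133.  96.]
190 [189. 144.  62.] [ 98. 122.  84.]
191 [90. 71. 32.] [ 98. 121.  81.]
192 [36. 29. 12.] [103. 116.  81.]
193 [32. 27. 13.] [106. 129.  97.]
194 [164. 126.  52.] [113. 141.  93.]
195 [209. 161.  68.] [103. 135.  96.]
196 [207. 160.  67.] [ 99. 131.  91.]
197 [211. 164.  68.] [111. 154. 126.]
198 [208. 159.  66.] [130. 177. 147.]
199 [217. 165.  66.] [ 54. 119.  81.]
200 [141. 127.  74.] [ 15. 109.  54.]
201 [127. 137. 125.] [ 21. 113.  62.]
202 [188. 152.  23.] [ 23. 112.  56.]
203 [205. 166.   7.] [108. 134.  37.]
204 [129. 117.  66.] [200. 164.  11.]
205 [78. 84. 93.] [178. 148.  39.]
row 201-202 R [(312, (np.int64(20), np.int64(112), np.int64(58)), (np.int64(5), np.int64(106), np.int64(61))), (313, (np.int64(19), np.int64(112), np.int64(59)), (np.int64(4), np.int64(108), np.int64(64))), (31
[... 1963 characters left out ...]
44))), (334, (np.int64(19), np.int64(77), np.int64(40)), (np.int64(4), np.int64(69), np.int64(42))), (335, (np.int64(10), np.int64(72), np.int64(41)), (np.int64(15), np.int64(73), np.int64(44)))]
depth [0.3002 0.3008 0.2998 0.3009 0.3    0.3068 0.3068 0.3068 0.3042 0.3022
 0.3023 0.3034 0.3023 0.3038 0.2609 0.2065 0.2045 0.2003 0.1971 0.1965] [0.333 0.333 0.273 0.273 0.272 0.272 0.261 0.26  0.26  0.206 0.259 0.259
 0.26  0.273 0.273 0.273 0.273 0.332 0.332 0.333]
tip -0.002 [324.25 203.13] slot [324.21 194.79]
tip -0.001 [324.25 201.91] slot [324.21 193.67]
tip 0 [324.25 200.68] slot [324.21 192.55]
tip 0.001 [324.26 199.45] slot [324.21 191.43]
tip 0.002 [324.26 198.22] slot [324.21 190.31]
```

Request:
{"fn": "move_arm", "kwargs": {"increments": [[[0.024,0.0032,0.0016,0.011],[0.024,0,0,0],[0.024,0,0,0],[0.024,0,0,0],[0,0,0,0],[0,0,0,0],[0,0,0,0]]]}}

```text
t: 10.37
tool_pos: [0.4654, -0.1623, 0.1576]
tool_rot: [0.265, 1.555, -0.265]
contact_force: [0.2, 0.1, -3.2]
opening: 0.027
```

```bash
python3 st.py;python3 - <<'E'
from h import *
import pickle
im=grab('wrist','w6.png');pickle.dump(im,open('w6.pkl','wb'))
P=im['pixels'].astype(int)
for v in range(193,205): print(v,'L',P[v,316:319].mean(0).round(0),'R',P[v,328:330].mean(0).round(0),'M',P[v,321:326].mean(0).round(0),'dL',im['depth'][v,315:319].round(3),'dR',im['depth'][v,327:331].round(3),)
print(P[199,308:340,0],P[199,308:340,0]);print(P[201,308:340,0])
im['T']=np.array(im['tool_from_camera']);
for y in(-.002,0,.002): print('tip',y,proj(im,[[.108,y,0]])[0],'slot',proj(im,[[.1125,y,0]])[0])
u0,v0=323-20,183;c=im['pixels'][v0:v0+30,u0:u0+40,::-1]
cv2.imwrite('pics/w6c.png',cv2.resize(c,(640,480),interpolation=0))
E
```

```text
t 10.37 pos [ 0.4654 -0.1623  0.1576] jaw yaw -19.35 down [-1.e-04  0.e+00 -1.e+00] F [ 0.22  0.07 -3.16] T [ 0.018 -0.024 -0.044] open 0.027 q [-0.487 -0.228  1.975 -0.     1.394 -0.149]
193 L [167. 125.  49.] R [170. 129.  55.] M [220. 173.  72.] dL [0.283 0.28  0.276 0.275] dR [0.277 0.276 0.277 0.278]
194 L [217. 171.  71.] R [203. 158.  68.] M [187. 144.  62.] dL [0.279 0.275 0.276 0.276] dR [0.276 0.277 0.276 0.275]
195 L [227. 176.  75.] R [202. 156.  65.] M [161. 124.  52.] dL [0.278 0.276 0.275 0.277] dR [0.277 0.276 0.276 0.277]
196 L [164. 127.  55.] R [192. 148.  62.] M [156. 120.  51.] dL [0.277 0.277 0.277 0.275] dR [0.276 0.276 0.276 0.276]
197 L [130. 100.  43.] R [188. 146.  62.] M [153. 118.  52.] dL [0.277 0.276 0.277 0.276] dR [0.277 0.277 0.277 0.276]
198 L [130.  99.  42.] R [201. 154.  68.] M [158. 122.  49.] dL [0.276 0.276 0.277 0.276] dR [0.278 0.277 0.279 0.277]
199 L [64. 49. 23.] R [67. 50. 19.] M [44. 31.  8.] dL [0.283 0.282 0.282 0.282] dR [0.282 0.282 0.282 0.283]
200 L [23. 12.  1.] R [21. 12.  0.] M [ 91.  97. 105.] dL [0.283 0.282 0.282 0.282] dR [
[... 400 characters left out ...]
65.] R [82. 82. 72.] M [136. 122.  71.] dL [0.204 0.202 0.202 0.199] dR [0.201 0.2   0.201 0.202]
[ 28   0  10   0 166 248 162  79  57  52  82  60  64  54  51  31  42  40
  61  65  64  70  68  58  52 109 117 135   2  11  10   8] [ 28   0  10   0 166 248 162  79  57  52  82  60  64  54  51  31  42  40
  61  65  64  70  68  58  52 109 117 135   2  11  10   8]
[ 21  28  26   0  91 245 197  77 110 117 129 109 167 165 176 171 168 147
 144 130 128 115 123  31  28  90 164 169  21   7  11  19]
tip -0.002 [324.26629368 203.11628039] slot [324.25909476 201.71243281]
tip 0 [324.2691533  200.66642068] slot [324.26189427 199.29808192]
tip 0.002 [324.27201997 198.2072579 ] slot [324.26470056 196.87472605]
```

View pics/w6c.png

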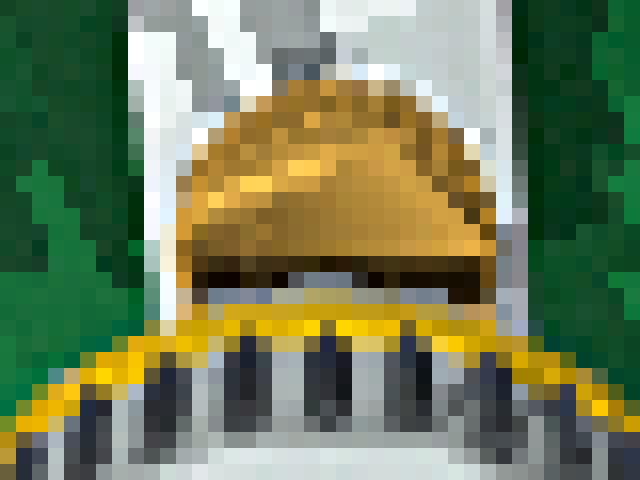

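The slot is parallel to the blade edge, with the tip about 4.7 mm above it. I'll make a small lateral trim and lower gently.

Request:
{"fn": "move_arm", "kwargs": {"increments": [[[0.006,-0.0012,0.0016,0],[0.006,0,0,0],[0.006,0,0,0],[0.006,0,0,0],[0,0,0,0],[0,0,0,0],[0,0,0,0]]]}}

```text
t: 11.0
tool_pos: [0.4657, -0.1627, 0.1517]
tool_rot: [0.265, 1.555, -0.265]
contact_force: [-0.9, 0.3, -4.1]
opening: 0.0272
```

```bash
python3 st.py
```

```text
t 11.0 pos [ 0.4657 -0.1627  0.1517] jaw yaw -19.35 down [-1.e-04 -0.e+00 -1.e+00] F [-0.92  0.33 -4.09] T [0.063 0.04  0.006] open 0.0272 q [-0.487 -0.221  1.98  -0.     1.383 -0.149]
```

Request:
{"fn": "move_arm", "kwargs": {"increments": [[[0.004,0,0,0],[0.004,0,0,0],[0.004,0,0,0],[0,0,0,0],[0,0,0,0],[0,0,0,0]]]}}

```text
t: 11.5
tool_pos: [0.4657, -0.1627, 0.1487]
tool_rot: [0.265, 1.555, -0.265]
contact_force: [0.3, -0.1, -3.3]
opening: 0.0273
```

```bash
python3 st.py
```

```text
t 11.5 pos [ 0.4657 -0.1627  0.1487] jaw yaw -19.35 down [-1.e-04  0.e+00 -1.e+00] F [ 0.3  -0.06 -3.32] T [-0.007  0.005  0.049] open 0.0273 q [-0.487 -0.218  1.983 -0.     1.377 -0.149]
```

```bash
cat > sense.py <<'E'
from h import *
F=[];T=[];A=[]
for i in range(6):
    o=ctrl.get_obs();F.append(o['contact_force']);T.append(o['wrist_torque']);M=R.from_rotvec(o['tool_rot']).as_matrix();A.append(np.degrees(np.arctan2(M[1,2],M[0,2])))
    if i<5: ctrl.get_image('wrist')
F,T=np.array(F),np.array(T);print('t',round(o['t'],2),'yaw',np.mean(A).round(2),'pos',np.round(o['tool_pos'],4),'F',F.mean(0).round(2),'T',T.mean(0).round(3),'sdTz',T[:,2].std().round(3),T[:,2].round(3))
E
python3 sense.py
```

```text
t 11.75 yaw -19.35 pos [ 0.4657 -0.1627  0.1487] F [ 0.03 -0.17 -3.41] T [ 0.028 -0.003  0.003] sdTz 0.044 [ 0.049 -0.05  -0.006 -0.022 -0.025  0.073]
```

Request:
{"fn": "move_arm", "kwargs": {"increments": [[[0,0,0,0.033],[0,0,0,0.033],[0,0,0,0.033],[0,0,0,0.033],[0,0,0,0],[0,0,0,0]]]}}

```text
t: 12.25
tool_pos: [0.4658, -0.1627, 0.1487]
tool_rot: [0.426, 1.528, -0.426]
contact_force: [0.2, -0.5, -4.3]
opening: 0.027
```

```bash
python3 sense.py
```

```text
t 12.5 yaw -31.18 pos [ 0.4658 -0.1627  0.1488] F [ 0.39  0.1  -3.61] T [ 0.067 -0.16   0.015] sdTz 0.024 [-0.011 -0.009  0.06   0.013  0.027  0.008]
```

```bash
cat >> sense.py <<'E'
im=grab('wrist');g=cv2.cvtColor(im['pixels'],cv2.COLOR_RGB2GRAY).astype(float)
import sys
cv2.imwrite('pics/s_%05.2f.png'%o['t'],im['pixels'][...,::-1])
for c in range(312,336,2):
    col=g[190:203,c:c+2].mean(1);print(c,col.round(0).astype(int))
E
python3 sense.py
```

```text
t 12.75 yaw -31.21 pos [ 0.4657 -0.1627  0.1487] F [ 0.81 -0.03 -3.5 ] T [ 0.061 -0.211  0.007] sdTz 0.015 [ 0.008  0.012 -0.008  0.037 -0.007 -0.002]
312 [160 154 203 199 239 233 210 190 201 196 200 210 187]
314 [250 212 168 146 140 138 134 118 170 200 133  90 114]
316 [205 247 174 124 117 152 131 180 192 136 110 132 160]
318 [108 144 114 128 136 148 186 188 132 104  93 125 150]
320 [152 114 105 133 153 183 180 146 120 108 134 156 145]
322 [131 108 120 126 196 192 162 136 130 121 150 152 148]
324 [120 112  90 140 166 156 150 144 138 133 130 128 144]
326 [167 126  98 116 113 166 163 154 146 144 138 132 136]
328 [206 209 111 106 126  90 134 172 159 156 102 128 142]
330 [204 222 152 127  86 108  75  96 166 174  89  64 122]
332 [184 212 214 223 202 158 112 118  78 142  89  58  48]
334 [ 34  28  44  69 110 134 156 134 132 126 122 146 162]
```

Request:
{"fn": "move_arm", "kwargs": {"increments": [[[0,0,0,0.033],[0,0,0,0.033],[0,0,0,0],[0,0,0,0]]]}}

```text
t: 13.13
tool_pos: [0.4658, -0.1627, 0.1488]
tool_rot: [0.507, 1.51, -0.507]
contact_force: [1.0, -0.2, -3.3]
opening: 0.0268
```

```bash
python3 sense.py
```

```text
t 13.38 yaw -37.12 pos [ 0.4657 -0.1628  0.1487] F [ 1.49  0.07 -3.12] T [-0.01  -0.311  0.029] sdTz 0.013 [0.042 0.011 0.038 0.044 0.024 0.014]
312 [250 210 164 156 201 232 240 232 186 186 188 222 213]
314 [251 233 236 196 182 166 149 104 190 182 134  93 111]
316 [108 170 150 122 118 136 131 187 194 141 111 131 152]
318 [113 156 113 104 138 148 184 196 134 103  94 118 148]
320 [158 124 104 122 148 186 196 147 119 110 136 157 146]
322 [130  96 124 124 201 184 142 135 129 122 148 148 148]
324 [121  98 105 151 175 158 154 144 140 135 126 138 140]
326 [188 126 102 112 126 168 162 154 148 143 136 132 135]
328 [243 124 106 104 105  92 147 172 161 158  99 121 130]
330 [212 216 176 119 104 112  72 107 173 176  80  64 120]
332 [128 186 214 228 174 156  92  84  78 150  72  44  50]
334 [ 36  35  44  50 111 142 132 130 129 117 144 164 174]
```

```bash
sed -i '/^im=grab/,$d' sense.py
```

Request:
{"fn": "move_arm", "kwargs": {"increments": [[[0,0,0,0.025],[0,0,0,0.025],[0,0,0,0],[0,0,0,0]]]}}

```text
t: 13.77
tool_pos: [0.4658, -0.1628, 0.1487]
tool_rot: [0.568, 1.495, -0.568]
contact_force: [1.4, -0.7, -3.4]
opening: 0.027
```

```bash
python3 sense.py
```

```text
t 14.02 yaw -41.63 pos [ 0.4658 -0.1628  0.1487] F [ 1.36 -0.39 -3.52] T [-0.112 -0.382  0.014] sdTz 0.032 [ 0.009  0.054 -0.003  0.049  0.013 -0.039]
```

Request:
{"fn": "move_arm", "kwargs": {"increments": [[[0,0,0,0.022],[0,0,0,0.022],[0,0,0,0],[0,0,0,0]]]}}

```text
t: 14.35
tool_pos: [0.4657, -0.1628, 0.1487]
tool_rot: [0.622, 1.48, -0.622]
contact_force: [1.9, -0.6, -3.8]
opening: 0.0269
```

```bash
python3 sense.py
```

```text
t 14.6 yaw -45.59 pos [ 0.4657 -0.1628  0.1487] F [ 1.66 -0.77 -3.63] T [-0.214 -0.408  0.027] sdTz 0.022 [ 0.051  0.049  0.02   0.03  -0.015  0.028]
```

Request:
{"fn": "move_arm", "kwargs": {"increments": [[[0,0,0,0.022],[0,0,0,0.022],[0,0,0,0],[0,0,0,0]]]}}

```text
t: 14.93
tool_pos: [0.4658, -0.1628, 0.1488]
tool_rot: [0.675, 1.463, -0.675]
contact_force: [1.3, -1.0, -3.9]
opening: 0.0268
```

```bash
python3 sense.py
```

```text
t 15.18 yaw -49.55 pos [ 0.4658 -0.1628  0.1488] F [ 1.46 -1.16 -3.48] T [-0.29  -0.49   0.017] sdTz 0.031 [ 0.031 -0.016  0.008  0.078 -0.003  0.004]
```

Request:
{"fn": "move_arm", "kwargs": {"increments": [[[0,0,0,0.022],[0,0,0,0.022],[0,0,0,0],[0,0,0,0]]]}}

```text
t: 15.52
tool_pos: [0.4657, -0.1628, 0.1487]
tool_rot: [0.728, 1.445, -0.728]
contact_force: [2.5, -0.9, -3.2]
opening: 0.027
```

```bash
python3 sense.py
```

```text
t 15.77 yaw -53.51 pos [ 0.4657 -0.1628  0.1487] F [ 1.71 -1.49 -3.59] T [-0.395 -0.504  0.022] sdTz 0.021 [ 0.052  0.023 -0.01   0.028  0.037  0.001]
```

Request:
{"fn": "move_arm", "kwargs": {"increments": [[[0,0,0,0.022],[0,0,0,0.022],[0,0,0,0],[0,0,0,0]]]}}

```text
t: 16.1
tool_pos: [0.4658, -0.1628, 0.1488]
tool_rot: [0.781, 1.425, -0.781]
contact_force: [2.3, -1.8, -4.0]
opening: 0.0272
```

```bash
python3 sense.py
```

```text
t 16.35 yaw -57.47 pos [ 0.4658 -0.1628  0.1488] F [ 2.08 -1.54 -3.46] T [-0.549 -0.574  0.05 ] sdTz 0.036 [ 0.022  0.09   0.052 -0.01   0.054  0.093]
```

Request:
{"fn": "move_arm", "kwargs": {"increments": [[[0,0,0,0.022],[0,0,0,0.022],[0,0,0,0],[0,0,0,0]]]}}

```text
t: 16.68
tool_pos: [0.4657, -0.1628, 0.1487]
tool_rot: [0.834, 1.404, -0.834]
contact_force: [1.0, -2.3, -3.3]
opening: 0.0274
```

```bash
python3 sense.py
```

```text
t 16.93 yaw -61.43 pos [ 0.4658 -0.1628  0.1487] F [ 2.   -2.2  -2.98] T [-0.649 -0.59   0.091] sdTz 0.04 [0.147 0.119 0.097 0.046 0.034 0.105]
```

Torque is rising, so the screw has seated. Smaller steps now.

Request:
{"fn": "move_arm", "kwargs": {"increments": [[[0,0,0,0.011],[0,0,0,0.011],[0,0,0,0],[0,0,0,0]]]}}

```text
t: 17.27
tool_pos: [0.4657, -0.1628, 0.1487]
tool_rot: [0.861, 1.393, -0.862]
contact_force: [2.2, -3.0, -2.2]
opening: 0.0274
```

```bash
python3 sense.py
```

```text
t 17.52 yaw -63.45 pos [ 0.4657 -0.1628  0.1487] F [ 1.96 -2.55 -2.82] T [-0.807 -0.616  0.111] sdTz 0.029 [0.087 0.074 0.131 0.088 0.148 0.14 ]
```

Request:
{"fn": "move_arm", "kwargs": {"increments": [[[0,0,0,0.011],[0,0,0,0.011],[0,0,0,0],[0,0,0,0]]]}}

```text
t: 17.85
tool_pos: [0.4657, -0.1628, 0.1488]
tool_rot: [0.888, 1.382, -0.888]
contact_force: [2.4, -3.0, -2.2]
opening: 0.0273
```

```bash
python3 sense.py
```

```text
t 18.1 yaw -65.43 pos [ 0.4657 -0.1628  0.1487] F [ 2.13 -3.15 -2.84] T [-0.899 -0.651  0.144] sdTz 0.007 [0.132 0.145 0.155 0.142 0.138 0.151]
```

Request:
{"fn": "move_arm", "kwargs": {"increments": [[[0,0,0,0.011],[0,0,0,0.011],[0,0,0,0],[0,0,0,0]]]}}

```text
t: 18.43
tool_pos: [0.4657, -0.1628, 0.1487]
tool_rot: [0.914, 1.37, -0.914]
contact_force: [2.1, -3.9, -3.5]
opening: 0.027
```

```bash
python3 sense.py
```

```text
t 18.68 yaw -67.41 pos [ 0.4657 -0.1627  0.1487] F [ 2.45 -3.36 -3.19] T [-1.007 -0.642  0.129] sdTz 0.02 [0.146 0.159 0.112 0.106 0.139 0.112]
```

Request:
{"fn": "move_arm", "kwargs": {"increments": [[[0,0,0,0.011],[0,0,0,0.011],[0,0,0,0],[0,0,0,0]]]}}

```text
t: 19.02
tool_pos: [0.4653, -0.1622, 0.1485]
tool_rot: [0.941, 1.36, -0.94]
contact_force: [0.4, -0.4, -3.2]
opening: 0.027
```

```bash
python3 sense.py
```

```text
t 19.27 yaw -69.4 pos [ 0.4649 -0.1616  0.148 ] F [ 0.08  0.48 -2.46] T [ 0.054  0.064 -0.003] sdTz 0.019 [-0.021 -0.007 -0.018  0.027  0.018 -0.019]
```

The torque dropped from ~0.13 to 0, so the clutch clicked once. Lifting out.

Request:
{"fn": "move_arm", "kwargs": {"increments": [[[-0.01,0,0,0],[-0.02,0,0,0],[-0.03,0,0,0],[-0.05,0,0,0],[-0.06,0,0,0],[-0.06,0,0,0],[-0.06,0,0,0],[-0.04,0,0,0],[-0.02,0,0,0],[0,0,0,0],[0,0,0,0],[0,0,0,0]]]}}

```text
t: 20.27
tool_pos: [0.4652, -0.1624, 0.2351]
tool_rot: [0.94, 1.36, -0.941]
contact_force: [0.2, -0.5, -3.5]
opening: 0.027
```

```bash
python3 st.py; python3 - <<'E'
from h import *
im=grab('wrist','w7.png')
u0,v0=283,140;c=im['pixels'][v0:v0+75,u0:u0+80,::-1]
cv2.imwrite('pics/w7c.png',cv2.resize(c,(640,600),interpolation=0))
E
```

```text
t 20.27 pos [ 0.4652 -0.1624  0.2351] jaw yaw -69.39 down [-1.7e-03  9.0e-04 -1.0e+00] F [ 0.18 -0.51 -3.46] T [-0.012  0.043  0.004] open 0.027 q [-0.487 -0.281  1.889  0.     1.535  0.724]
```

View pics/w7c.png

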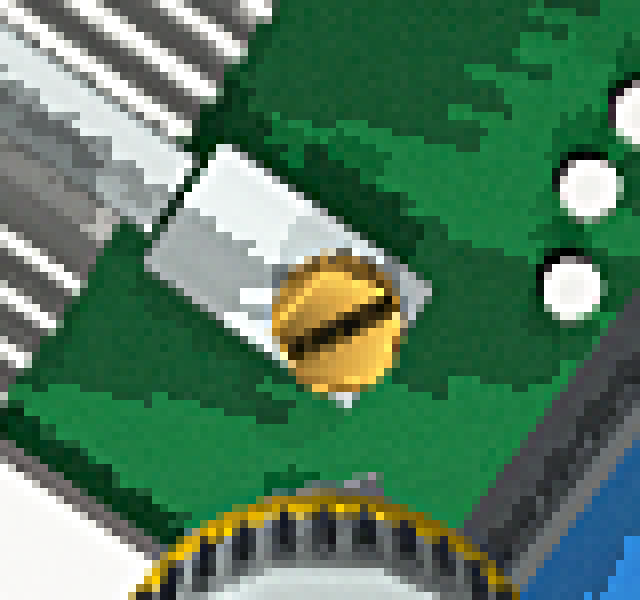

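The slot is now turned about 24° clockwise from its start. The blade tip sits about 20° anticlockwise of the handle, which is one notch, and the housing rim is unchanged in the grip. Now back to the stand.

Request:
{"fn": "move_arm", "kwargs": {"increments": [[[0,0,0,-0.04],[0,0,0,-0.071],[0,0,0,-0.071],[0,0,0,-0.071],[0,0,0,-0.071],[0,0,0,-0.071],[0,0,0,-0.071],[0,0,0,-0.071],[0,0,0,-0.071],[0,0,0,-0.071],[0,0,0,-0.071],[0,0,0,-0.071],[0,0,0,-0.071],[0,0,0,-0.071],[0,0,0,0],[0,0,0,0]]]}}

```text
t: 21.65
tool_pos: [0.4653, -0.1625, 0.2353]
tool_rot: [-0.234, 1.559, 0.235]
contact_force: [0.1, 0.3, -4.0]
opening: 0.0269
```

```bash
python3 st.py
```

```text
t 21.65 pos [ 0.4653 -0.1625  0.2353] jaw yaw 17.12 down [-1.4e-03  7.0e-04 -1.0e+00] F [ 0.06  0.3  -3.99] T [ 0.006 -0.012 -0.052] open 0.0269 q [-0.487 -0.281  1.889 -0.     1.535 -0.786]
```

Request:
{"fn": "move_arm", "kwargs": {"increments": [[[0,0.05,0.0138,0],[0,0.1,0.0276,0],[0,0.12,0.0332,0],[0,0.125,0.0346,0],[0,0.125,0.0346,0],[0,0.125,0.0346,0],[0,0.125,0.0346,0],[0,0.125,0.0346,0],[0,0.125,0.0346,0],[0,0.125,0.0346,0],[0,0.12,0.0332,0],[0,0.11,0.0304,0],[0,0.1,0.0276,0],[0,0.07,0.0193,0],[0,0.036,0.0099,0],[0,0,0,0],[0,0,0,0],[0,0,0,0],[0,0,0,0]]]}}

```text
t: 23.23
tool_pos: [0.4528, 0.2462, 0.2362]
tool_rot: [-0.236, 1.558, 0.235]
contact_force: [1.0, -0.8, -2.9]
opening: 0.0269
```

```bash
python3 st.py
```

```text
t 23.23 pos [0.4528 0.2462 0.2362] jaw yaw 17.18 down [-0.e+00 -4.e-04 -1.e+00] F [ 1.02 -0.79 -2.91] T [-0.01  -0.037 -0.011] open 0.0269 q [ 0.354 -0.224  1.841 -0.     1.525  0.054]
```

Request:
{"fn": "move_arm", "kwargs": {"increments": [[[0,0.004,-0.0017,0],[0.03,0,0,0],[0.05,0,0,0],[0.05,0,0,0],[0.05,0,0,0],[0.05,0,0,0],[0.05,0,0,0],[0.05,0,0,0],[0.05,0,0,0],[0.04,0,0,0],[0.02,0,0,0],[0.008,0,0,0],[0,0,0,0],[0,0,0,0]]]}}

```text
t: 24.4
tool_pos: [0.4524, 0.2482, 0.1248]
tool_rot: [-0.237, 1.557, 0.237]
contact_force: [0.5, -0.5, -4.0]
opening: 0.0272
```

```bash
python3 st.py
```

```text
t 24.4 pos [0.4524 0.2482 0.1248] jaw yaw 17.28 down [ 1.1e-03  4.0e-04 -1.0e+00] F [ 0.52 -0.5  -4.  ] T [0.017 0.001 0.078] open 0.0272 q [ 0.358 -0.136  1.953  0.     1.323  0.056]
```

Free in the hole, about 2 mm to go.

Request:
{"fn": "move_arm", "kwargs": {"increments": [[[0.003,0,0,0],[0.003,0,0,0],[0.002,0,0,0],[0,0,0,0],[0,0,0,0],[0,0,0,0]]]}}

```text
t: 24.9
tool_pos: [0.4522, 0.2481, 0.1226]
tool_rot: [-0.237, 1.557, 0.237]
contact_force: [0.2, 0.1, -1.6]
opening: 0.0272
```

```bash
python3 sense.py
```

```text
t 25.15 yaw 17.28 pos [0.4523 0.2481 0.1226] F [-0.09  0.07 -1.14] T [ 0.028 -0.037  0.004] sdTz 0.024 [ 0.009 -0.007  0.039  0.012 -0.04   0.013]
```

It's touching the stand (load −3.4 → −1.1 N). Releasing.

Request:
{"fn": "move_arm", "kwargs": {"increments": [[[0,0,0,0],[0,0,0,0],[0,0,0,0],[0,0,0,0],[0,0,0,0],[0,0,0,0],[0,0,0,0],[0,0,0,0],[0,0,0,0],[0,0,0,0]]], "gripper": 0}}

```text
t: 25.98
tool_pos: [0.452, 0.248, 0.1222]
tool_rot: [-0.237, 1.558, 0.237]
contact_force: [0.1, 0.0, 0.1]
opening: 0.0855
```

Request:
{"fn": "move_arm", "kwargs": {"increments": [[[-0.02,0,0,0],[-0.06,0,0,0],[-0.08,0,0,0],[-0.08,0,0,0],[-0.08,0,0,0],[-0.08,0,0,0],[-0.08,0,0,0],[-0.08,0,0,0],[-0.08,0,0,0],[-0.06,0,0,0],[0,0,0,0],[0,0,0,0],[0,0,0,0]]]}}

```text
t: 27.07
tool_pos: [0.4515, 0.2478, 0.296]
tool_rot: [-0.237, 1.559, 0.236]
contact_force: [0.7, -0.6, -0.9]
opening: 0.0855
```

```bash
python3 st.py; python3 - <<'E'
from h import *
im=grab('wrist','w8.png');s=grab('scene','scene2.png')
c=im['pixels'][140:260,250:370,::-1];d=s['pixels'][180:320,240:480,::-1]
cv2.imwrite('pics/end.png',np.hstack([cv2.resize(c,(320,320)),cv2.resize(d,(480,320))[:, :480]]))
m=cv2.cvtColor(im['pixels'],cv2.COLOR_RGB2HSV);m=((m[...,0]>20)&(m[...,0]<33)&(m[...,1]>180)&(m[...,2]>150)).astype(np.uint8);m[:,:290]=0;m[:,345:]=0
_,l,st,cc=cv2.connectedComponentsWithStats(m);k=1+st[1:,4].argmax();print(st[k],w_plane(im,[cc[k]],.163),w_depth(im,[cc[k]]))
E
```

```text
t 27.07 pos [0.4515 0.2478 0.296 ] jaw yaw 17.28 down [-1.4e-03 -6.0e-04 -1.0e+00] F [ 0.66 -0.6  -0.94] T [ 0.03  -0.023 -0.06 ] open 0.0855 q [ 0.357 -0.247  1.761 -0.     1.629  0.056]
[312 182  26  26 516] [[0.45192777 0.24777146 0.163     ]] [[0.45180909 0.24814719 0.16470222]]
```

View pics/end.png

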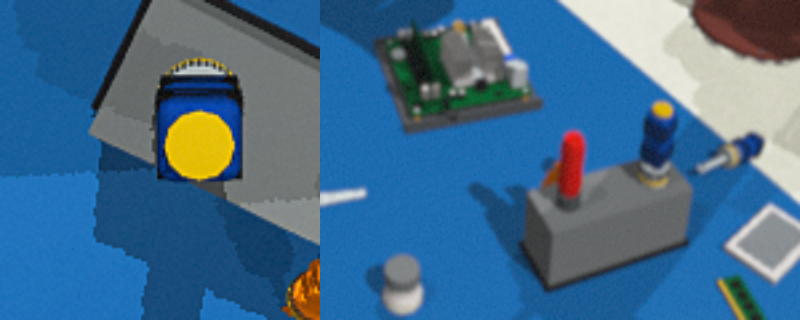

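The driver is back upright: cap at (0.452, 0.248, ~0.164), against (0.452, 0.247) before. The arm is clear.

```bash
python3 -c "
from h import *
print(ctrl.finish_job())"
```

```text
the job is handed in; nothing more can be done
None
```

The job is handed in at about 27 s. The screw is tightened to one clutch click, and the blue torque driver is back upright in its hole with the gripper open and clear.

- **Tightening:** The blade went into the slot with almost no downward force. Torque stayed near 0.02 N m, rose to about 0.14 N m as the screw seated, then dropped to 0 after about 50° of clockwise handle turn. I stopped there.
- **Click check:** After lifting out, the picture showed the slot turned about 24° clockwise from its start. The blade sat about 20° behind the handle, which is one notch.
- **Side force:** It built up to about 4 N while turning, because the grip was slightly off the screw's axis, and it vanished at the click.
- **Return:** The cap is within about 1 mm of where it started, at the right height, so the driver is seated.

**Disagreement:** The two look-alikes outside the stand (small blue and orange) looked upright in the first picture but not in the last. The small blue one was already lying flat by about 4 s, before the gripper came near the stand, so it seems to have toppled on its own. I did not establish when the orange one changed. I did not measure the other bystanders afterwards.

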